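# Assemble the sieve column on the shaker

### The job

Build the sieve column on the receiving pan of the white shaker: first the green-banded fine sieve, on it the yellow-banded medium sieve, then the red-banded coarse sieve, and last the lid with the black knob, each nested squarely and fully home in the rim below it. Leave the blue-banded spare sieve, the timer and the dropper bottle where they stand, let go of everything and leave the column standing upright.

Things in the scene. Friction and masses are not known exactly. Their poses are not given: they have to be found in the camera images.
- pan_rim (a point): Centre of the open mouth of the receiving pan, level with its rim, 78 mm above the worktop: the target. The pan is a steel cup, 56 mm outer, 52 mm inner diameter, 24 mm deep, fixed in the middle of the shaker (white housing 130 x 130 x 38 mm, on it a dark 80 mm disc up to 50 mm; does not move). z up.
- sieve_fine: Fine sieve: green coloured wall and rim, steel below, very close mesh; loose, 90 g, 30 mm high. Origin: centre of underside. Heights: 0-6 mm spigot (41 mm wide at the foot, 47 from 4 mm up); 6 mm shoulder; 6-30 mm plain cylinder, 56 mm outer (grip here), 52 mm bore; 30 mm rim. A spigot enters a rim with 2 mm play all round; seated, the origin is 6 mm below that rim: 24 mm pitch.
- sieve_medium: Medium sieve: yellow coloured wall and rim, steel below, close mesh; loose, 90 g, 30 mm high. Origin: centre of underside. Heights: 0-6 mm spigot (41 mm wide at the foot, 47 from 4 mm up); 6 mm shoulder; 6-30 mm plain cylinder, 56 mm outer (grip here), 52 mm bore; 30 mm rim. A spigot enters a rim with 2 mm play all round; seated, the origin is 6 mm below that rim: 24 mm pitch.
- sieve_coarse: Coarse sieve: red coloured wall and rim, steel below, wide-spaced mesh; loose, 90 g, 30 mm high. Origin: centre of underside. Heights: 0-6 mm spigot (41 mm wide at the foot, 47 from 4 mm up); 6 mm shoulder; 6-30 mm plain cylinder, 56 mm outer (grip here), 52 mm bore; 30 mm rim. A spigot enters a rim with 2 mm play all round; seated, the origin is 6 mm below that rim: 24 mm pitch.
- lid: Lid: aluminium disc of 56 mm diameter with a black round knob; loose, about 80 g. Origin: centre of its underside; z up. Heights: 0-6 mm spigot as on the sieves; 6-14 mm disc; 14-34 mm knob, 20 mm in diameter (grip here). Seated, its origin is 6 mm below the rim it sits on.
- sieve_spare: Spare test sieve with a blue coloured wall and rim, same shape and size as the others; not used: leave it alone. Origin: centre of its underside.
- timer: Small white bench timer, 48 x 62 mm, 55 mm high, behind the shaker; leave it alone. Origin: centre of its underside.
- dropper_bottle: Dropper bottle with a black rubber top, 33 mm in diameter, 102 mm high, behind the shaker; leave it alone. Origin: centre of its underside.

How it is judged:
By the outcome, as a careful person would: the job done as asked, in the order asked, and still so for the second after the job is handed in, with the robot touching nothing.
It also fails if it takes over 106 s, if anything falls off the work surface, if the arm or the gripper's body presses on something with over 40 N, if the wrist force passes 120 N, or if a joint passes its speed limit or range.

### The arm

A 6-joint arm with a two-finger parallel gripper is mounted at the origin on a cart in front of the work surface, level with it; the furniture and walls round the work are solid. World frame = base frame: x ahead of the robot, y to its left, z up, the work surface at z = 0. Lengths are in m, angles in rad, forces in N, time in s.
With the tool pointing down it reaches from about 0.375 to 0.825 m from the base axis. Payload 5.5 kg.
Tool frame: the origin (TCP) lies on the centre line of the jaws, within the pads' length; the fingertips stand r.tip_extent ahead of it and the grasp point (between the pads) lies 11 mm behind it (r.tip_extent is the distance from the TCP to the fingertips, in m); z points along the fingers, y is the direction in which the jaws open and shut (so a half turn about z gives the same grasp; the last joint's range is limited). The gripper opens to 85 mm and grips with 20 to 120 N. Pads are 22 mm wide; open, the fingers measure 114 mm over their backs; the gripper's body (76 mm by 85 mm) begins 54 mm behind the grasp point. The pads swing forward as they close: fully open they stand 13 mm farther back than shut.
Start: joints at [-1.113, 0.314, -0.047, 1.21, 0, 1.571], TCP at [0.265, -0.538, 0.239] pointing down, gripper open.
Joint ranges: [-2.67, 2.67], [-0.69, 1.73], [-1.03, 1.25], [-2.08, 2.16], [-1.42, 1.45], [-3.14, 3.14]. Speed limits (rad/s): [2.39, 2.39, 3.01, 3.14, 3.14, 3.14].

### API

Orientations are given as [roll, pitch, yaw] about the fixed x, y, z axes, in that order (R = Rz(yaw) Ry(pitch) Rx(roll)).
In Python, from bench import r, vision gives the robot as it stands. The module is installed in compiled form; this text tells all that it offers.
- The arm moves only by the shell command python3 -m pendant 'ROWS' [OPENING]. ROWS is JSON, a list of rows, each an object with "xyz": the shift along the tool's x, y, z in mm, a list of three; "turn": the turn about the tool's z in rad. A call has 1 to 12 rows; each row is the pose to reach, as a shift and turn from the pose commanded when the call began, along the tool's axes at that moment; what a row does not reach only later rows make up. A row lasts 1/10 s, in which the tool goes at most 50 mm and 8.59 degrees, less where a joint would pass 70% of its speed; a pose out of reach is approached as far as the arm can. A call with a gripper value outside its range is refused whole. OPENING is the closure, from 0 (fully open) to 1 (shut), set as the call begins (- or left out, the last holds). The fingers move at their own pace and stop on an object; the grip force is fixed at half the most. Time passes only in rows, so rows that repeat a pose let the fingers close. It gives the time, the measured TCP pose, the force and the opening at its end, in the units of the state.
- r.get_state(): the state, without advancing time (a new reading comes with each control period).
- vision.get_image(name): name is "scene" or "top" or "wrist"; returns a dict with "image" (480x640x3 uint8, red, green, blue), "fx", "fy", "cx", "cy" (pixels), "R" (3x3) and "t" (3): a world point X has camera coordinates R X + t. Camera axes: x right, y down, z forward; pixel columns grow to the right and rows downward; lengths in m; the calibration is good to about 2 mm. A picture is of the moment at which its call begins. There is no depth.
- r.hand_in(): hands the job in, once; it reports no verdict.
The state is a dict: "clock": time; "joint_positions": joint angles; "joint_velocities": joint speeds; "joint_torque": joint torques, N m; "tool_pos": TCP position; "orientation": TCP orientation; "ft_force": force on the tool from outside, world axes, zero at the start; "ft_torque": the same for the moment, N m; "grip_width": opening from 0.0 (shut) to 1.0 (fully open).
Only numpy, scipy, OpenCV 4.12 (cv2) and the standard library are available. Lean on these libraries where they do the work, as an engineer would, in place of code of your own. Each camera call takes 0.05 s, during which the arm holds its last target. There are 200 camera calls.

## Working session

There is one attempt and no reset: what is moved stays moved. The work goes in short steps, Python scripts to look and compute and a shell command to move; the robot and the scene stay as the last step left them, time stands still between calls to the robot, and variables do not carry over. Pictures are saved under pics/ and viewed, about 12 in all and at most 16, crops included, and the job is handed in when it is done.

```bash
mkdir -p pics
python3 - <<'E'
from bench import r,vision
import cv2,numpy as np
s=r.get_state();print({k:np.round(v,3).tolist() for k,v in s.items()},r.tip_extent)
for n in("scene","top"):
    d=vision.get_image(n);cv2.imwrite(f"pics/{n}0.png",d["image"][:,:,::-1])
    print(n,d["fx"],d["fy"],d["cx"],d["cy"],np.round(d["R"],3).tolist(),np.round(d["t"],3).tolist())
E
```

```text
{'clock': 0.0, 'joint_positions': [-1.113, 0.314, -0.048, 1.21, -0.0, 1.571], 'joint_velocities': [-0.0, 0.001, 0.001, 0.001, -0.0, -0.002], 'joint_torque': [-0.001, -53.959, 33.975, 0.019, -0.0, -0.0], 'tool_pos': [0.265, -0.538, 0.238], 'orientation': [-3.14, 0.0, 0.458], 'ft_force': [0.399, 0.645, -0.21], 'ft_torque': [-0.027, 0.054, 0.01], 'grip_width': 0.998} 0.008
scene 473.90567196522267 473.90567196522267 318.4744393011921 240.44875525045313 [[-0.897, -0.442, -0.016], [-0.176, 0.391, -0.903], [0.406, -0.807, -0.428]] [0.508, 0.205, 0.761]
top 456.0788569004991 456.0788569004991 330.8390258431341 238.61428582053966 [[-0.022, -0.999, -0.037], [-0.998, 0.024, -0.053], [0.054, 0.036, -0.998]] [-0.004, 0.582, 0.942]
```

View pics/scene0.png

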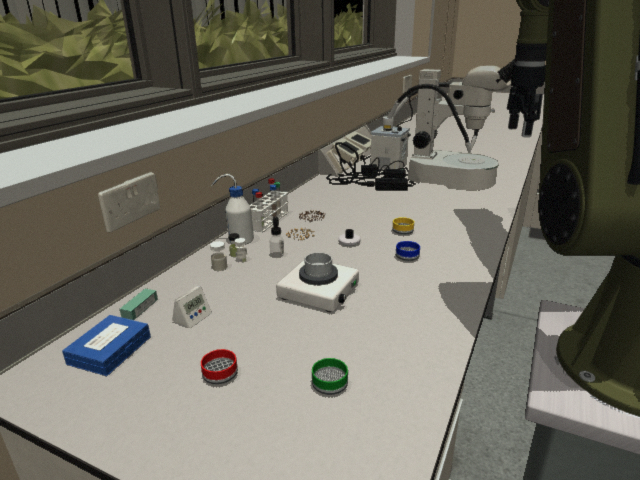

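View pics/top0.png

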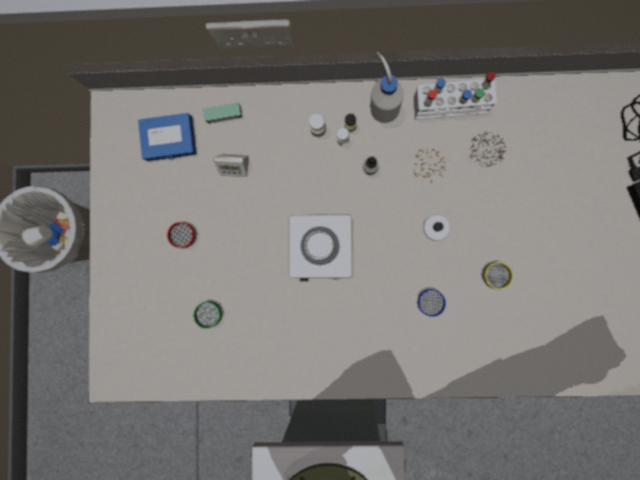

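The scene view shows red at (219,366), green at (330,376), the pan at (319,262), the lid at (349,240), yellow at (403,226) and blue at (407,250). In the top view they are: red (182,235), green (208,314), pan (320,246), lid (437,228), yellow (498,275) and blue (431,302).

```bash
cat > h.py <<'E'
from bench import r,vision
import cv2,numpy as np
HSV={'red':[((0,120,50),(8,255,255)),((172,120,50),(180,255,255))],'green':[((50,120,40),(75,255,255))],
'yellow':[((20,130,60),(32,255,255))],'blue':[((112,130,50),(128,255,255))]}
def mask(im,c):
    h=cv2.cvtColor(im,cv2.COLOR_RGB2HSV);m=0
    for a,b in HSV[c]: m=m|cv2.inRange(h,a,b)
    return m
def ray(d,u,v,z):
    """pixel -> world point on the plane at height z"""
    R=np.array(d['R']);c=-R.T@np.array(d['t'])
    w=R.T@np.array([(u-d['cx'])/d['fx'],(v-d['cy'])/d['fy'],1.]);return c+w*(z-c[2])/w[2]
def blob(m,n=0):
    cs=sorted(cv2.findContours(m,cv2.RETR_EXTERNAL,cv2.CHAIN_APPROX_NONE)[0],key=cv2.contourArea)
    return cs[-1-n]
def circ(pts):
    A=np.c_[2*pts,np.ones(len(pts))];s=np.linalg.lstsq(A,(pts**2).sum(1),rcond=None)[0]
    return s[:2],np.sqrt(s[2]+s[:2]@s[:2])
def onplane(d,cnt,z): return np.array([ray(d,*p,z)[:2] for p in cnt.reshape(-1,2)])
def delta(goal,s=None):
    """world xyz goal for TCP -> tool-axis shift in mm (from measured pose)"""
    from scipy.spatial.transform import Rotation as Ro
    s=s or r.get_state();R=Ro.from_euler('xyz',s['orientation']).as_matrix()
    return np.round(1000*R.T@(np.array(goal)-s['tool_pos']),1)
E
python3 - <<'E'
from h import *
for n in("scene","top"):
    d=vision.get_image(n);d['image']=d['image'];print(n)
    for c in HSV:
        m=mask(d['image'],c)
        if n=='scene': m[:200]=0; m[:,:170]=0
        else: m[:180]=0;m[:,:100]=0
        k=blob(m);P=onplane(d,k,.03);x,rad=circ(P)
        print(c,cv2.boundingRect(k),np.round(x,4),round(rad,4),np.hypot(*x).round(3),np.degrees(np.arctan2(x[1],x[0])).round(1))
    if n=='top':
        print('pan',ray(d,320,246,.078).round(4),'lid knob',ray(d,437,227,.034).round(4))
        cv2.imwrite('pics/c.png',cv2.resize(d['image'][200:290,270:470,::-1],None,fx=4,fy=4,interpolation=cv2.INTER_CUBIC))
    else: print('pan',ray(d,319,258,.078).round(4),'knob',ray(d,349,232,.034).round(4))
print(delta((0,0,0)))
E
```

```text
scene
red (201, 349, 36, 31) [0.5907 0.3048] 0.0325 0.665 27.3
green (312, 358, 36, 32) [0.4244 0.2509] 0.0315 0.493 30.6
yellow (393, 218, 21, 13) [ 0.4918 -0.3429] 0.0368 0.599 -34.9
blue (396, 241, 24, 16) [ 0.4398 -0.2088] 0.0352 0.487 -25.4
pan [0.5636 0.0014 0.078 ] knob [ 0.5953 -0.23    0.034 ]
top
red (184, 224, 11, 23) [0.5961 0.2931] 0.0238 0.664 26.2
green (219, 310, 2, 9) [0.4302 0.2227] 0.0085 0.484 27.4
yellow (503, 266, 9, 22) [ 0.4975 -0.3576] 0.024 0.613 -35.7
blue (420, 290, 8, 7) [ 0.4549 -0.2116] 0.0143 0.502 -24.9
pan [0.5639 0.0017 0.078 ] lid knob [ 0.5987 -0.2358  0.034 ]
[   0.  -599.4  239.4]
```

View pics/c.png

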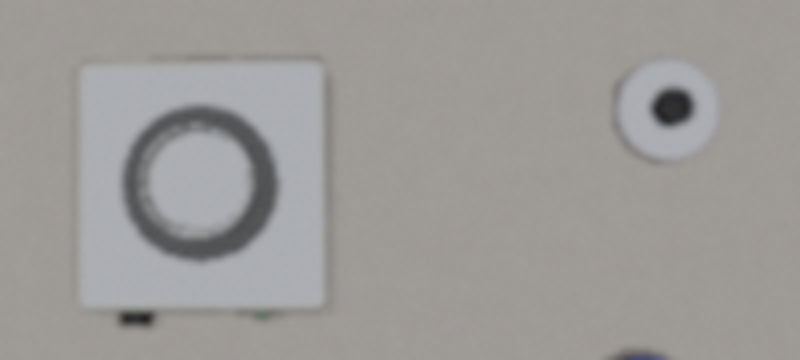

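The close crop shows the pan mouth centred at about (198,182) and the knob at (672,106), i.e. (319.5,245.5) and (438,226.5) in the full image. That agrees with the scene view to within 6 mm. Next I go above green by way of a safe waypoint.

```bash
python3 -m pendant '[{"xyz":[315,-221,0],"turn":0},{"xyz":[315,-221,0],"turn":0},{"xyz":[315,-221,0],"turn":0},{"xyz":[315,-221,0],"turn":0},{"xyz":[315,-221,0],"turn":0},{"xyz":[315,-221,0],"turn":0},{"xyz":[315,-221,0],"turn":0},{"xyz":[315,-221,0],"turn":0}]' 0
python3 -m pendant '[{"xyz":[176,-410,30],"turn":0},{"xyz":[176,-410,30],"turn":0},{"xyz":[176,-410,30],"turn":0},{"xyz":[176,-410,30],"turn":0},{"xyz":[176,-410,30],"turn":0},{"xyz":[176,-410,30],"turn":0},{"xyz":[176,-410,30],"turn":0},{"xyz":[176,-410,30],"turn":0},{"xyz":[176,-410,30],"turn":0},{"xyz":[176,-410,30],"turn":0},{"xyz":[176,-410,30],"turn":0},{"xyz":[176,-410,30],"turn":0}]'
python3 - <<'E'
from h import *
d=vision.get_image('wrist');cv2.imwrite('pics/w1.png',d['image'][:,:,::-1])
s=r.get_state();print(s['clock'],s['tool_pos'],s['orientation'],'cam',-np.array(d['R']).T@d['t'],np.round(d['R'],2).tolist())
k=blob(mask(d['image'],'green'));print(cv2.boundingRect(k));P=onplane(d,k,.03);x,q=circ(P);print(x,q,delta([*x,.2]))
E
```

```text
clock: 1.0
tool_pos: [0.451, -0.1981, 0.2394]
orientation: [-3.141, -0.001, 0.46]
ft_force: [0.3, 0.0, -0.4]
grip_width: 0.997
clock: 2.2
tool_pos: [0.4339, 0.2297, 0.2092]
orientation: [-3.128, 0.001, 0.479]
ft_force: [-0.4, -0.2, -0.5]
grip_width: 1.0
2.25 [0.43402891 0.22945445 0.20930173] [-3.12787160e+00  5.96656219e-04  4.78272586e-01] cam [0.504524   0.26359983 0.34458987] [[0.46, -0.89, -0.01], [-0.84, -0.44, 0.31], [-0.28, -0.13, -0.95]]
(270, 220, 59, 27)
[0.42871143 0.24357321] 0.026270021451250476 [  1.8 -14.9   9.5]
```

View pics/w1.png

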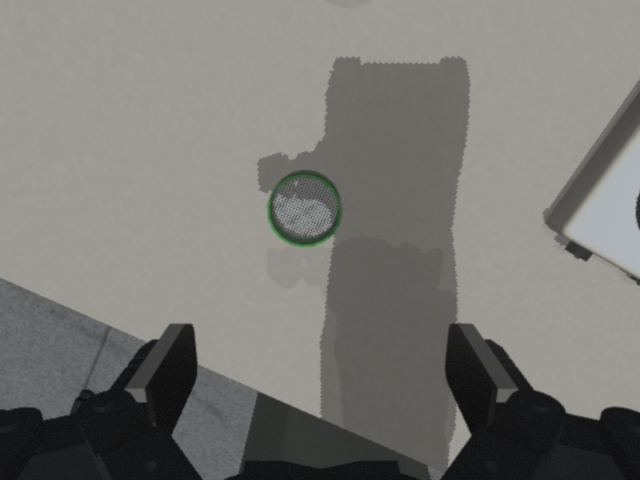

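The wrist view shows the green ring whole, centred at about (305,208), with the open fingers at the bottom. I'll loosen the colour mask and centre over it.

```bash
cat >> h.py <<'E'
HSV={k:[((a[0],90,15),(b[0],255,255)) for a,b in v] for k,v in HSV.items()}
HSV['green']=[((40,90,15),(80,255,255))]
def look(c,z=.03,name='wrist'):
    d=vision.get_image(name);m=mask(d['image'],c);m=cv2.morphologyEx(m,cv2.MORPH_CLOSE,np.ones((3,3)))
    k=cv2.convexHull(blob(m));full=np.zeros_like(m);cv2.drawContours(full,[k],-1,255,-1)
    P=onplane(d,blob(full),z);x,q=circ(P)
    print(c,cv2.boundingRect(k),x.round(4),'rad',q.round(4),'resid',np.abs(np.hypot(*(P-x).T)-q).max().round(4));return x
def st():
    s=r.get_state();print('t',round(s['clock'],2),np.round(s['tool_pos'],4),np.round(s['orientation'],3),'F',np.round(s['ft_force'],1),'g',round(s['grip_width'],3));return s
E
python3 - <<'E'
from h import *
s=st();x=look('green');print(delta([*x,.1]))
E
```

```text
t 2.25 [0.434  0.2295 0.2093] [-3.128e+00  1.000e-03  4.780e-01] F [-0.1  0.1 -0.5] g 1.002
green (267, 175, 74, 72) [0.4292 0.2436] rad 0.0274 resid 0.0007
[  2.1 -13.3 109.6]
```

```bash
python3 -m pendant '[{"xyz":[0,0,0],"turn":0},{"xyz":[0,0,0],"turn":0},{"xyz":[0,0,0],"turn":0}]'
python3 - <<'E'
from h import *
s=st();x=look('green');print(delta([*x,.1]))
E
```

```text
clock: 2.6
tool_pos: [0.4342, 0.2301, 0.2094]
orientation: [-3.128, 0.0, 0.479]
ft_force: [-1.2, -0.6, -0.4]
grip_width: 1.001
t 2.6 [0.4342 0.2301 0.2094] [-3.128  0.     0.479] F [-1.2 -0.6 -0.4] g 1.001
green (268, 175, 74, 73) [0.4292 0.2436] rad 0.0274 resid 0.0007
[  1.7 -12.7 109.6]
```

```bash
python3 -m pendant '[{"xyz":[1.5,-13,20],"turn":0},{"xyz":[1.5,-13,20],"turn":0},{"xyz":[1.5,-13,20],"turn":0},{"xyz":[1.5,-13,20],"turn":0}]'
python3 - <<'E'
from h import *
s=st();print(np.round(s['joint_positions'],3));x=look('green');print(delta([*x,.1]))
E
```

```text
clock: 3.05
tool_pos: [0.4328, 0.2371, 0.1901]
orientation: [-3.122, -0.0, 0.489]
ft_force: [0.5, -0.1, 0.5]
grip_width: 1.0
t 3.05 [0.4328 0.2371 0.1901] [-3.122 -0.     0.489] F [ 0.5 -0.1  0.5] g 1.0
[ 0.488  0.141 -0.381  1.048  0.02   3.141]
green (276, 182, 77, 77) [0.4292 0.2436] rad 0.0274 resid 0.001
[-0.3 -5.7 90.3]
```

Joint 6 sits at its limit. I'll turn the tool back to yaw ≈ 90°, so that tool x is +y and tool y is +x, and this also suits all the other stations.

```bash
python3 -m pendant '[{"xyz":[0,-6,0],"turn":-1.08},{"xyz":[0,-6,0],"turn":-1.08},{"xyz":[0,-6,0],"turn":-1.08},{"xyz":[0,-6,0],"turn":-1.08},{"xyz":[0,-6,0],"turn":-1.08},{"xyz":[0,-6,0],"turn":-1.08},{"xyz":[0,-6,0],"turn":-1.08},{"xyz":[0,-6,0],"turn":-1.08},{"xyz":[0,-6,0],"turn":-1.08},{"xyz":[0,-6,0],"turn":-1.08}]'
python3 - <<'E'
from h import *
s=st();print(np.round(s['joint_positions'],3));x=look('green');print(delta([*x,.01]))
E
```

```text
clock: 4.1
tool_pos: [0.4298, 0.2424, 0.1898]
orientation: [-3.132, -0.018, 1.567]
ft_force: [0.5, -0.1, 0.1]
grip_width: 1.001
t 4.1 [0.4298 0.2424 0.1898] [-3.132 -0.018  1.567] F [ 0.5 -0.1  0.1] g 1.001
[ 0.5    0.141 -0.381  1.048  0.02   2.075]
green (284, 184, 77, 76) [0.429  0.2438] rad 0.0274 resid 0.0007
[ -1.8   0.9 179.8]
```

Centred over green to within a couple of mm, with about 1° of residual tilt, which the fit tolerates. Going down to grasp.

```bash
python3 -m pendant '[{"xyz":[-1.8,1,90],"turn":0},{"xyz":[-1.8,1,140],"turn":0},{"xyz":[-1.8,1,178],"turn":0},{"xyz":[-1.8,1,178],"turn":0},{"xyz":[-1.8,1,178],"turn":0},{"xyz":[-1.8,1,178],"turn":0}]' 0
python3 -m pendant '[{"xyz":[0,0,0],"turn":0},{"xyz":[0,0,0],"turn":0},{"xyz":[0,0,0],"turn":0},{"xyz":[0,0,0],"turn":0},{"xyz":[0,0,0],"turn":0},{"xyz":[0,0,0],"turn":0},{"xyz":[0,0,0],"turn":0},{"xyz":[0,0,0],"turn":0}]' 1
python3 - <<'E'
from h import *
s=st();d=vision.get_image('scene');cv2.imwrite('pics/g1.png',cv2.resize(d['image'][280:430,230:430,::-1],None,fx=3,fy=3))
E
```

```text
clock: 4.75
tool_pos: [0.429, 0.2437, 0.012]
orientation: [-3.131, -0.017, 1.569]
ft_force: [0.1, -0.0, 0.4]
grip_width: 1.001
clock: 5.55
tool_pos: [0.4306, 0.2446, 0.014]
orientation: [-3.135, -0.02, 1.569]
ft_force: [-2.0, -1.4, 10.3]
grip_width: 0.628
t 5.55 [0.4306 0.2446 0.014 ] [-3.135 -0.02   1.569] F [-2.  -1.4 10.3] g 0.628
```

View pics/g1.png

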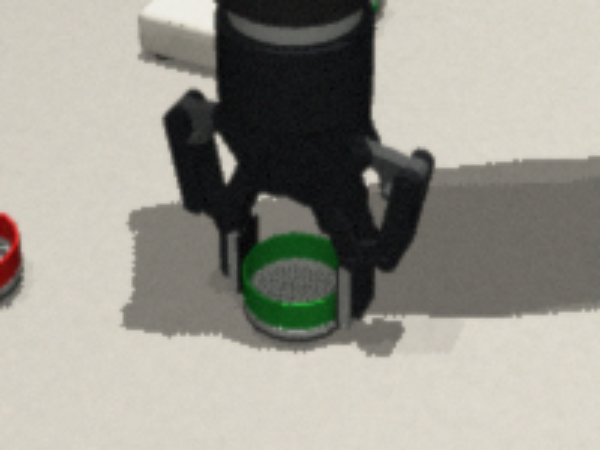

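Green is gripped at its wall, with the fingers at both sides of the ring at (240,260) and (345,290), still level on the table. Lifting to a look point just short of the pan.

```bash
python3 -m pendant '[{"xyz":[0,0,-20],"turn":0},{"xyz":[0,0,-60],"turn":0},{"xyz":[0,0,-105],"turn":0},{"xyz":[0,0,-150],"turn":0},{"xyz":[-35,20,-180],"turn":0},{"xyz":[-70,40,-216],"turn":0},{"xyz":[-110,70,-216],"turn":0},{"xyz":[-150,95,-216],"turn":0},{"xyz":[-180,120,-216],"turn":0},{"xyz":[-203,133,-216],"turn":0},{"xyz":[-203,133,-216],"turn":0},{"xyz":[-203,133,-216],"turn":0}]'
python3 - <<'E'
from h import *
s=st();d=vision.get_image('wrist');print(d['fx']);cv2.imwrite('pics/w2.png',d['image'][:,:,::-1])
look('green',s['tool_pos'][2]+.016)
E
```

```text
clock: 6.8
tool_pos: [0.5637, 0.0364, 0.2234]
orientation: [-3.133, -0.018, 1.568]
ft_force: [0.4, -0.1, -0.4]
grip_width: 0.624
t 6.8 [0.5637 0.0364 0.2234] [-3.133 -0.018  1.568] F [ 0.4 -0.1 -0.4] g 0.624
432.25735181118284
green (235, 268, 173, 169) [0.5634 0.0379] rad 0.0289 resid 0.0021
```

View pics/w2.png

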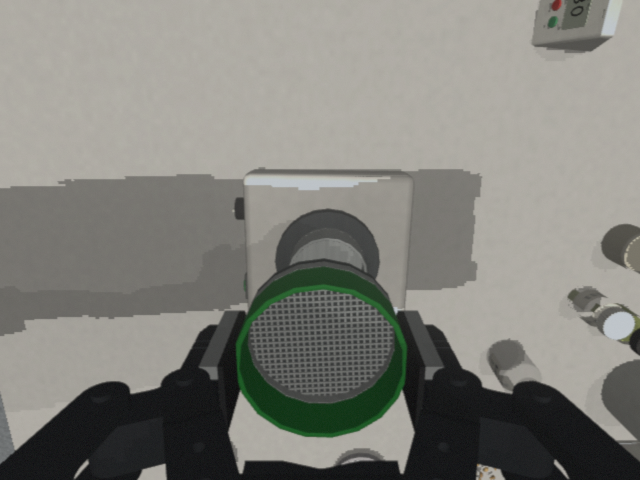

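The held green sieve is level at about (320,340). The pan is partly hidden, but the dark disc's arc (277–379, top at 210) is clear. I'll measure the pan through the disc.

Run:
```python
from h import *
d=vision.get_image('wrist');g=cv2.cvtColor(d['image'],cv2.COLOR_RGB2GRAY)
pts=[]
for v in range(212,258,3):
    row=g[v,250:408].astype(int);dk=np.where(row<110)[0]
    if len(dk)>3: pts+= [(250+dk[0]-.5,v),(250+dk[-1]+.5,v)]
for u in range(300,358,4):
    dk=np.where(g[195:240,u]<110)[0]
    if len(dk): pts.append((u,195+dk[0]-.5))
print(pts[::6])
P=np.array([ray(d,u,v,.05)[:2] for u,v in pts]);x,q=circ(P);e=np.abs(np.hypot(*(P-x).T)-q)
k=e<.0015;x,q=circ(P[k]);print(x,q,k.sum(),len(k),e.max());print(delta([*x,.2]))
```

```text
[(np.float64(311.5), 212), (np.float64(295.5), 221), (np.float64(285.5), 230), (np.float64(280.5), 239), (np.float64(276.5), 248), (np.float64(275.5), 257), (316, np.float64(210.5)), (340, np.float64(211.5))]
[0.56658575 0.00569867] 0.039226437677676564 47 47 0.00048557854801489775
[-32.3   3.6  22.6]
```

```bash
python3 -c "
from h import *
print(delta([.565,.004,.100]),delta([.565,.004,.088]))"
```

```text
[-35.8   2.9 122.6] [-36.    3.  134.6]
```

```bash
python3 -m pendant '[{"xyz":[-35,2,20],"turn":0},{"xyz":[-35.5,3,65],"turn":0},{"xyz":[-36,3,110],"turn":0},{"xyz":[-36,3,122],"turn":0},{"xyz":[-36,3,122],"turn":0},{"xyz":[-36,3,122],"turn":0}]'
python3 - <<'E'
from h import *
s=st();d=vision.get_image('scene');cv2.imwrite('pics/p1.png',cv2.resize(d['image'][200:320,250:390,::-1],None,fx=5,fy=5,interpolation=cv2.INTER_CUBIC))
E
```

```text
clock: 7.55
tool_pos: [0.5666, 0.0035, 0.102]
orientation: [-3.134, -0.018, 1.57]
ft_force: [1.5, 0.2, -0.3]
grip_width: 0.627
t 7.55 [0.5666 0.0035 0.102 ] [-3.134 -0.018  1.57 ] F [ 1.5  0.2 -0.3] g 0.627
```

View pics/p1.png

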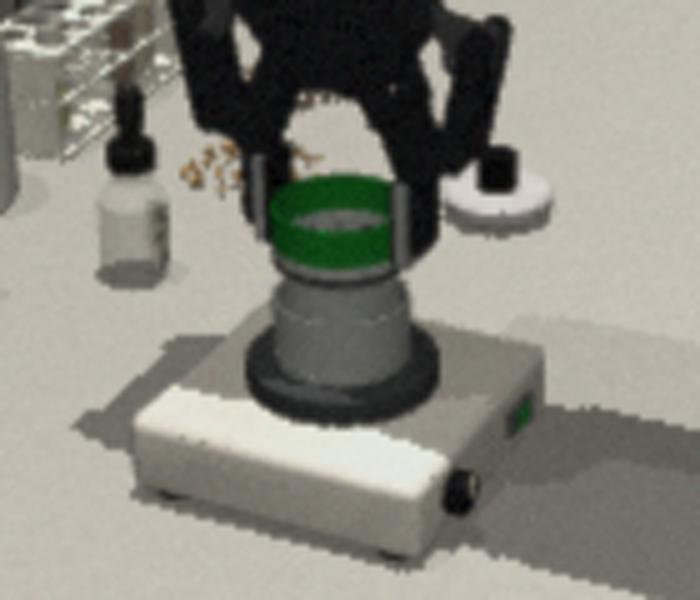

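The held sieve is centred at about (337,250) over the pan rim at (342,290), i.e. about 1.5 mm too far to image left. I'll shift slightly and lower.

```bash
python3 -m pendant '[{"xyz":[-1,-1,4],"turn":0},{"xyz":[-1,-1,8],"turn":0},{"xyz":[-1,-1,12],"turn":0},{"xyz":[-1,-1,15],"turn":0},{"xyz":[-1,-1,15],"turn":0},{"xyz":[-1,-1,15],"turn":0}]'
```

```text
clock: 8.2
tool_pos: [0.5648, 0.0023, 0.0859]
orientation: [-3.133, -0.018, 1.569]
ft_force: [-2.4, 0.8, 6.4]
grip_width: 0.63
```

```bash
python3 -m pendant '[{"xyz":[0,0,0],"turn":0},{"xyz":[0,0,0],"turn":0},{"xyz":[0,0,0],"turn":0},{"xyz":[0,0,0],"turn":0},{"xyz":[0,0,-10],"turn":0},{"xyz":[0,0,-60],"turn":0},{"xyz":[0,0,-110],"turn":0},{"xyz":[20,0,-130],"turn":0},{"xyz":[40,0,-130],"turn":0},{"xyz":[40,0,-130],"turn":0},{"xyz":[40,0,-130],"turn":0}]' 0
python3 - <<'E'
from h import *
s=st();d=vision.get_image('wrist');cv2.imwrite('pics/w3.png',d['image'][:,:,::-1])
x=look('green',.102)
look('green',.102,'scene')
E
```

```text
clock: 9.3
tool_pos: [0.5655, 0.0399, 0.216]
orientation: [-3.132, -0.017, 1.57]
ft_force: [-0.5, 0.2, 0.9]
grip_width: 0.998
t 9.3 [0.5655 0.0399 0.216 ] [-3.132 -0.017  1.57 ] F [-0.5  0.2  0.9] g 0.998
green (279, 254, 87, 86) [0.5649 0.0029] rad 0.0282 resid 0.0017
green (306, 242, 27, 19) [0.5567 0.0146] rad 0.0361 resid 0.0105
```

View pics/w3.png

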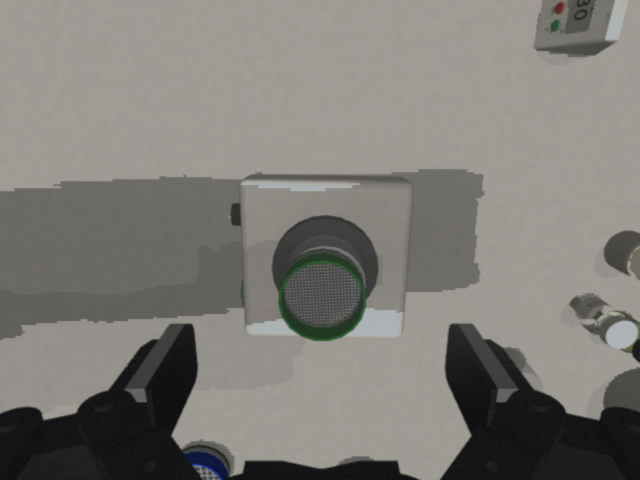

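Green is seated: its ring is centred at (322,296), radius 28.2 mm at the expected rim height. Now to yellow.

```bash
python3 -m pendant '[{"xyz":[-45,-8,0],"turn":0},{"xyz":[-90,-16,0],"turn":0},{"xyz":[-135,-24,0],"turn":0},{"xyz":[-180,-32,0],"turn":0},{"xyz":[-225,-40,0],"turn":0},{"xyz":[-270,-48,0],"turn":0},{"xyz":[-315,-56,10],"turn":0},{"xyz":[-360,-62,20],"turn":0},{"xyz":[-393,-68,24],"turn":0},{"xyz":[-393,-68,24],"turn":0},{"xyz":[-393,-68,24],"turn":0},{"xyz":[-393,-68,24],"turn":0}]'
python3 - <<'E'
from h import *
s=st();x=look('yellow');print(delta([*x,.012]))
E
```

```text
clock: 10.65
tool_pos: [0.4966, -0.352, 0.1854]
orientation: [-3.132, -0.018, 1.569]
ft_force: [-0.3, -1.3, 0.4]
grip_width: 0.999
t 10.65 [ 0.4966 -0.352   0.1854] [-3.132 -0.018  1.569] F [-0.3 -1.3  0.4] g 0.999
yellow (286, 194, 79, 80) [ 0.498  -0.3584] rad 0.0282 resid 0.0013
[ -9.9   2.8 173.5]
```

```bash
python3 -m pendant '[{"xyz":[-8,3,45],"turn":0},{"xyz":[-9.5,4,90],"turn":0},{"xyz":[-9.5,4,140],"turn":0},{"xyz":[-9.5,4,172],"turn":0},{"xyz":[-9.5,4,172],"turn":0},{"xyz":[-9.5,4,172],"turn":0}]' 0
python3 -m pendant '[{"xyz":[0,0,0],"turn":0},{"xyz":[0,0,0],"turn":0},{"xyz":[0,0,0],"turn":0},{"xyz":[0,0,0],"turn":0},{"xyz":[0,0,0],"turn":0},{"xyz":[0,0,0],"turn":0},{"xyz":[0,0,0],"turn":0}]' 1
```

```text
clock: 11.3
tool_pos: [0.4996, -0.3582, 0.014]
orientation: [-3.132, -0.018, 1.571]
ft_force: [0.8, 1.1, 0.4]
grip_width: 0.999
clock: 12.0
tool_pos: [0.5008, -0.3602, 0.0166]
orientation: [-3.136, -0.015, 1.569]
ft_force: [-1.5, 2.0, 9.7]
grip_width: 0.639
```

```bash
python3 -m pendant '[{"xyz":[0,0,-20],"turn":0},{"xyz":[0,0,-65],"turn":0},{"xyz":[0,0,-110],"turn":0},{"xyz":[20,5,-150],"turn":0},{"xyz":[50,10,-190],"turn":0},{"xyz":[90,15,-215],"turn":0},{"xyz":[138,22,-220],"turn":0},{"xyz":[186,30,-220],"turn":0},{"xyz":[234,38,-220],"turn":0},{"xyz":[282,46,-220],"turn":0},{"xyz":[330,54,-220],"turn":0},{"xyz":[375,62,-220],"turn":0}]'
python3 -m pendant '[{"xyz":[26,2,0],"turn":0},{"xyz":[26,2,0],"turn":0},{"xyz":[26,2,0],"turn":0}]'
python3 - <<'E'
from h import *
s=st();z=s['tool_pos'][2]+.0134
d=vision.get_image('wrist');cv2.imwrite('pics/w4.png',d['image'][:,:,::-1])
look('yellow',z);look('green',.102)
print(delta([.565,.002,.124]))
E
```

```text
clock: 13.2
tool_pos: [0.5642, 0.014, 0.241]
orientation: [-3.135, -0.018, 1.569]
ft_force: [0.6, -0.1, -0.7]
grip_width: 0.639
clock: 13.5
tool_pos: [0.566, 0.0382, 0.2407]
orientation: [-3.133, -0.017, 1.571]
ft_force: [0.3, -0.5, -0.7]
grip_width: 0.634
t 13.5 [0.566  0.0382 0.2407] [-3.133 -0.017  1.571] F [ 0.3 -0.5 -0.7] g 0.634
yellow (235, 259, 173, 169) [0.5658 0.0403] rad 0.029 resid 0.002
green (291, 240, 61, 17) [0.5649 0.0207] rad 0.0132 resid 0.013
[-36.8   0.2 115.6]
```

View pics/w4.png

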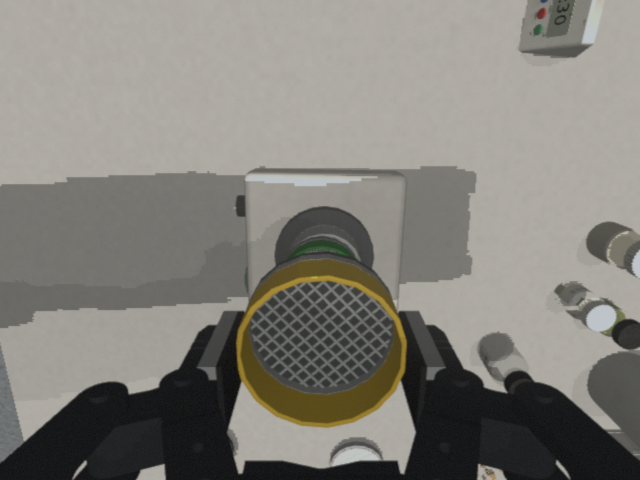

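Yellow is held level at about (321,345), with green's edge visible beneath at (322,245). Moving over and lowering to just above the rim.

```bash
python3 -m pendant '[{"xyz":[-35,0,20],"turn":0},{"xyz":[-37,0,65],"turn":0},{"xyz":[-37,0,105],"turn":0},{"xyz":[-37,0,116],"turn":0},{"xyz":[-37,0,116],"turn":0},{"xyz":[-37,0,116],"turn":0}]'
python3 - <<'E'
from h import *
s=st();d=vision.get_image('scene');print(cv2.boundingRect(blob(mask(d['image'],'yellow')[:,250:390].copy())),cv2.boundingRect(blob(mask(d['image'],'green')[200:275,250:340].copy())))
print(delta([.565,.002,.113]))
cv2.imwrite('pics/p2.png',cv2.resize(d['image'][200:300,260:380,::-1],None,fx=5,fy=5,interpolation=cv2.INTER_CUBIC))
E
```

```text
clock: 14.25
tool_pos: [0.5659, 0.0026, 0.1248]
orientation: [-3.134, -0.018, 1.569]
ft_force: [0.1, -0.4, -0.3]
grip_width: 0.635
t 14.25 [0.5659 0.0026 0.1248] [-3.134 -0.018  1.569] F [ 0.1 -0.4 -0.3] g 0.635
(0, 0, 112, 131) (56, 45, 27, 16)
[-1.  -1.4 12.4]
```

View pics/p2.png

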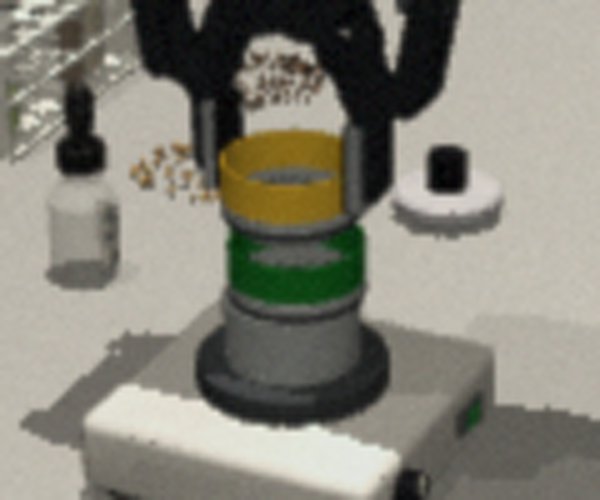

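Yellow is centred at about x=287, against green at 296 and the pan at 292, so I shift about 2 mm to image right (−x, −y) and lower.

```bash
python3 -m pendant '[{"xyz":[-1,-2,3],"turn":0},{"xyz":[-1,-2,7],"turn":0},{"xyz":[-1,-2,10],"turn":0},{"xyz":[-1,-2,12],"turn":0},{"xyz":[-1,-2,12.5],"turn":0},{"xyz":[-1,-2,12.5],"turn":0}]'
```

```text
clock: 14.9
tool_pos: [0.563, 0.0023, 0.1124]
orientation: [-3.133, -0.018, 1.569]
ft_force: [-3.8, -0.3, 12.6]
grip_width: 0.633
```

```bash
python3 -m pendant '[{"xyz":[0,0,0],"turn":0},{"xyz":[0,0,0],"turn":0},{"xyz":[0,0,0],"turn":0},{"xyz":[0,0,0],"turn":0},{"xyz":[0,0,-10],"turn":0},{"xyz":[0,0,-60],"turn":0},{"xyz":[0,0,-110],"turn":0},{"xyz":[20,0,-110],"turn":0},{"xyz":[40,0,-110],"turn":0},{"xyz":[40,0,-110],"turn":0},{"xyz":[40,0,-110],"turn":0}]' 0
python3 - <<'E'
from h import *
s=st();look('yellow',.126)
d=vision.get_image('scene')
cv2.imwrite('pics/p3.png',cv2.resize(d['image'][200:300,260:380,::-1],None,fx=5,fy=5,interpolation=cv2.INTER_CUBIC))
print(delta([.593,.298,.19]))
E
```

```text
clock: 16.0
tool_pos: [0.5637, 0.0403, 0.2216]
orientation: [-3.132, -0.017, 1.57]
ft_force: [-0.7, 0.2, -0.6]
grip_width: 1.0
t 16.0 [0.5637 0.0403 0.2216] [-3.132 -0.017  1.57 ] F [-0.7  0.2 -0.6] g 1.0
yellow (275, 260, 94, 95) [0.5631 0.0053] rad 0.029 resid 0.0022
[257.8  29.3  35.3]
```

View pics/p3.png

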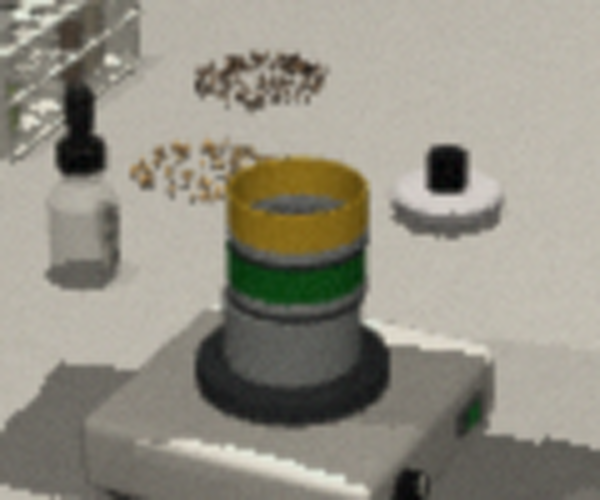

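Yellow is seated evenly on green: ring centred at x≈298, with no tilt. Now to red.

```bash
python3 -m pendant '[{"xyz":[45,5,0],"turn":0},{"xyz":[90,10,0],"turn":0},{"xyz":[135,15,5],"turn":0},{"xyz":[180,20,15],"turn":0},{"xyz":[225,25,25],"turn":0},{"xyz":[257,30,33],"turn":0},{"xyz":[257,30,33],"turn":0},{"xyz":[257,30,33],"turn":0},{"xyz":[257,30,33],"turn":0}]'
python3 - <<'E'
from h import *
s=st();print(np.round(s['joint_positions'],2));x=look('red');print(delta([*x,.014]))
E
```

```text
clock: 17.0
tool_pos: [0.5939, 0.2963, 0.1925]
orientation: [-3.132, -0.017, 1.568]
ft_force: [-0.7, -0.9, 0.3]
grip_width: 1.0
t 17.0 [0.5939 0.2963 0.1925] [-3.132 -0.017  1.568] F [-0.7 -0.9  0.3] g 1.0
[0.45 0.46 0.05 1.17 0.02 2.03]
red (290, 180, 78, 78) [0.5977 0.2989] rad 0.028 resid 0.001
[ -0.3   5.3 178.8]
```

```bash
python3 -m pendant '[{"xyz":[-0.5,6,45],"turn":0},{"xyz":[-0.5,6.5,90],"turn":0},{"xyz":[-0.5,6.5,140],"turn":0},{"xyz":[-0.5,6.5,178],"turn":0},{"xyz":[-0.5,6.5,178],"turn":0},{"xyz":[-0.5,6.5,178],"turn":0}]' 0
python3 -m pendant '[{"xyz":[0,0,0],"turn":0},{"xyz":[0,0,0],"turn":0},{"xyz":[0,0,0],"turn":0},{"xyz":[0,0,0],"turn":0},{"xyz":[0,0,0],"turn":0},{"xyz":[0,0,0],"turn":0},{"xyz":[0,0,0],"turn":0}]' 1
python3 -m pendant '[{"xyz":[0,0,-20],"turn":0},{"xyz":[0,0,-65],"turn":0},{"xyz":[0,0,-110],"turn":0},{"xyz":[-10,0,-155],"turn":0},{"xyz":[-30,-5,-195],"turn":0},{"xyz":[-60,-8,-230],"turn":0},{"xyz":[-105,-14,-240],"turn":0},{"xyz":[-150,-20,-240],"turn":0},{"xyz":[-195,-26,-240],"turn":0},{"xyz":[-240,-32,-240],"turn":0},{"xyz":[-258,-35,-240],"turn":0},{"xyz":[-258,-35,-240],"turn":0}]'
python3 - <<'E'
from h import *
s=st();z=s['tool_pos'][2]+.0134
look('red',z)
print(delta([.5635,.0025,.150]))
E
```

```text
clock: 17.65
tool_pos: [0.5988, 0.2993, 0.0152]
orientation: [-3.131, -0.017, 1.568]
ft_force: [0.7, 1.0, 1.0]
grip_width: 1.0
clock: 18.35
tool_pos: [0.6008, 0.3012, 0.0184]
orientation: [-3.137, -0.019, 1.569]
ft_force: [-2.2, -1.9, 10.0]
grip_width: 0.637
clock: 19.55
tool_pos: [0.5654, 0.0357, 0.2521]
orientation: [-3.135, -0.017, 1.565]
ft_force: [-0.4, -0.0, -1.4]
grip_width: 0.637
t 19.55 [0.5654 0.0357 0.2521] [-3.135 -0.017  1.565] F [-0.4 -0.  -1.4] g 0.637
red (237, 267, 169, 166) [0.5653 0.0361] rad 0.0287 resid 0.0021
[-36.6  -1.4 101.3]
```

```bash
python3 -m pendant '[{"xyz":[-34,-1,15],"turn":0},{"xyz":[-35,-1,60],"turn":0},{"xyz":[-35.5,-1,95],"turn":0},{"xyz":[-35.5,-1,101],"turn":0},{"xyz":[-35.5,-1,101],"turn":0},{"xyz":[-35.5,-1,101],"turn":0}]'
python3 - <<'E'
from h import *
s=st();d=vision.get_image('scene')
cv2.imwrite('pics/p4.png',cv2.resize(d['image'][190:290,260:380,::-1],None,fx=5,fy=5,interpolation=cv2.INTER_CUBIC))
E
```

```text
clock: 20.2
tool_pos: [0.565, 0.0053, 0.1507]
orientation: [-3.135, -0.018, 1.57]
ft_force: [0.4, -0.2, -0.5]
grip_width: 0.635
t 20.2 [0.565  0.0053 0.1507] [-3.135 -0.018  1.57 ] F [ 0.4 -0.2 -0.5] g 0.635
```

View pics/p4.png

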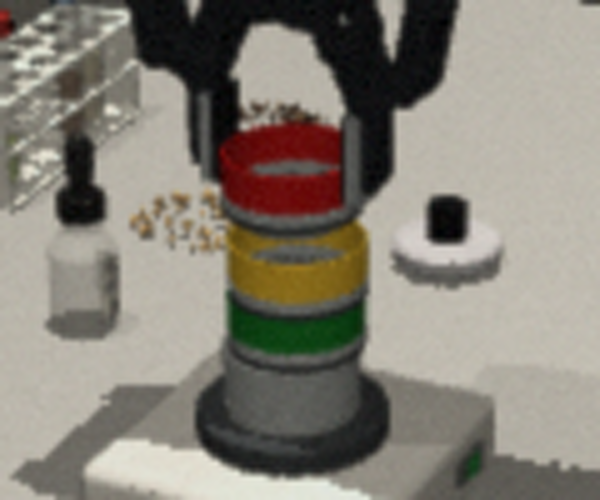

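Red is centred at x≈290 over yellow at 298. Shifting about 2.5 mm in (−x, −y) and lowering.

```bash
python3 -m pendant '[{"xyz":[-2,-2,3],"turn":0},{"xyz":[-2,-2,7],"turn":0},{"xyz":[-2,-2,10],"turn":0},{"xyz":[-2,-2,12],"turn":0},{"xyz":[-2,-2,12.5],"turn":0},{"xyz":[-2,-2,12.5],"turn":0}]'
```

```text
clock: 20.85
tool_pos: [0.5621, 0.0031, 0.138]
orientation: [-3.134, -0.018, 1.569]
ft_force: [-2.8, 0.9, 12.5]
grip_width: 0.633
```

```bash
python3 -m pendant '[{"xyz":[0,0,0],"turn":0},{"xyz":[0,0,0],"turn":0},{"xyz":[0,0,0],"turn":0},{"xyz":[0,0,0],"turn":0},{"xyz":[0,0,-10],"turn":0},{"xyz":[0,0,-60],"turn":0},{"xyz":[0,0,-100],"turn":0},{"xyz":[20,0,-100],"turn":0},{"xyz":[40,0,-100],"turn":0},{"xyz":[40,0,-100],"turn":0},{"xyz":[40,0,-100],"turn":0}]' 0
python3 - <<'E'
from h import *
s=st();look('red',.15)
print(delta([.597,-.22,.19]))
d=vision.get_image('scene')
cv2.imwrite('pics/p5.png',cv2.resize(d['image'][190:290,260:380,::-1],None,fx=5,fy=5,interpolation=cv2.INTER_CUBIC))
E
```

```text
clock: 21.95
tool_pos: [0.5623, 0.041, 0.2372]
orientation: [-3.132, -0.017, 1.57]
ft_force: [0.6, -0.4, 0.5]
grip_width: 1.0
t 21.95 [0.5623 0.041  0.2372] [-3.132 -0.017  1.57 ] F [ 0.6 -0.4  0.5] g 1.0
red (275, 270, 96, 97) [0.5623 0.0029] rad 0.029 resid 0.0024
[-261.4   35.5   42.1]
```

View pics/p5.png

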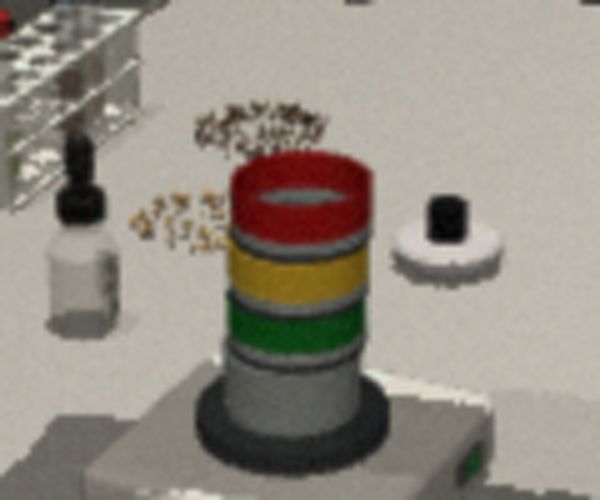

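Red is seated and level: ring centred at x≈301, evenly banded below. Now the lid.

```bash
python3 -m pendant '[{"xyz":[-45,5,0],"turn":0},{"xyz":[-90,10,0],"turn":0},{"xyz":[-135,16,0],"turn":0},{"xyz":[-180,22,5],"turn":0},{"xyz":[-220,28,20],"turn":0},{"xyz":[-252,33,35],"turn":0},{"xyz":[-272,36,42],"turn":0},{"xyz":[-272,36,42],"turn":0},{"xyz":[-272,36,42],"turn":0}]'
python3 - <<'E'
from h import *
s=st();d=vision.get_image('wrist');cv2.imwrite('pics/l1.png',d['image'][:,:,::-1])
g=cv2.cvtColor(d['image'],cv2.COLOR_RGB2GRAY)
m=cv2.inRange(g,0,60);m[320:]=0
for c in cv2.findContours(m,cv2.RETR_EXTERNAL,cv2.CHAIN_APPROX_NONE)[0]:
    if cv2.contourArea(c)>200:
        x,q=circ(onplane(d,c,.034));print(cv2.boundingRect(c),x,q,delta([*x,.02]))
E
```

```text
clock: 22.95
tool_pos: [0.5972, -0.2302, 0.1896]
orientation: [-3.131, -0.018, 1.568]
ft_force: [1.1, 0.7, 0.8]
grip_width: 1.001
t 22.95 [ 0.5972 -0.2302  0.1896] [-3.131 -0.018  1.568] F [1.1 0.7 0.8] g 1.001
(316, 222, 26, 31) [ 0.60102613 -0.23866231] 0.010072731614282376 [-12.1   5.1 169.9]
(69, 172, 87, 78) [ 0.45058209 -0.22040997] 0.025436375582940714 [   5.9 -145.3  171.7]
(543, 0, 74, 42) [ 0.75128068 -0.09830476] 0.01602261138145945 [128.4 155.2 171. ]
```

View pics/l1.png

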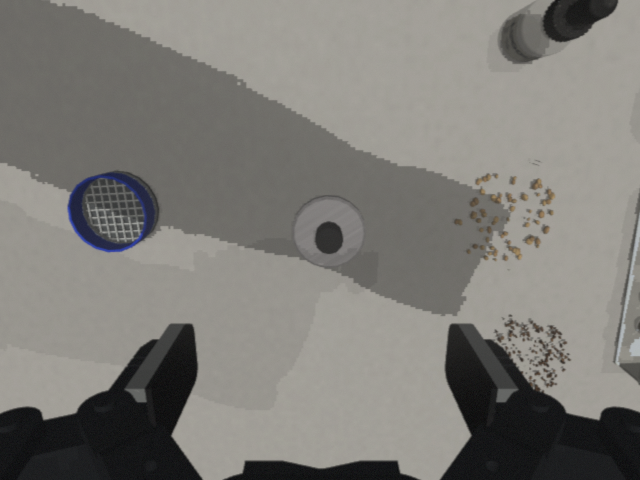

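The lid is centred at about (328,231) with its knob at (329,240). Quick check of the disc before descending.

Run:
```python
from h import *
s=st();d=vision.get_image('wrist')
P=np.array([ray(d,u,v,.014)[:2] for u,v in [(292,231),(365,231),(328,267.5)]]);print(P, 'ctr x',P[:2,0].mean(),'y',P[2,1]-.028)
k=ray(d,329,239.5,.034);print(k,delta([k[0]+.001,k[1],.027]))
```

```text
t 23.0 [ 0.5975 -0.2296  0.1901] [-3.132 -0.018  1.57 ] F [ 0.6  0.4 -0.2] g 0.995
[[ 0.57425903 -0.23891883]
 [ 0.62899551 -0.23886386]
 [ 0.60137439 -0.26797555]] ctr x 0.6016272720499269 y -0.2959755457912696
[ 0.60183257 -0.2396864   0.034     ] [-13.3   6.5 163.2]
```

```bash
python3 -m pendant '[{"xyz":[-12,6,45],"turn":0},{"xyz":[-13,6.5,90],"turn":0},{"xyz":[-13,6.5,135],"turn":0},{"xyz":[-13,6.5,163],"turn":0},{"xyz":[-13,6.5,163],"turn":0},{"xyz":[-13,6.5,163],"turn":0}]' 0
python3 -m pendant '[{"xyz":[0,0,0],"turn":0},{"xyz":[0,0,0],"turn":0},{"xyz":[0,0,0],"turn":0},{"xyz":[0,0,0],"turn":0},{"xyz":[0,0,0],"turn":0},{"xyz":[0,0,0],"turn":0},{"xyz":[0,0,0],"turn":0},{"xyz":[0,0,0],"turn":0},{"xyz":[0,0,0],"turn":0},{"xyz":[0,0,0],"turn":0}]' 1
```

```text
clock: 23.65
tool_pos: [0.603, -0.2395, 0.0275]
orientation: [-3.132, -0.018, 1.571]
ft_force: [0.0, -0.7, 0.4]
grip_width: 0.998
clock: 24.65
tool_pos: [0.6028, -0.2407, 0.0274]
orientation: [-3.133, -0.017, 1.569]
ft_force: [-0.6, 0.9, 5.7]
grip_width: 0.205
```

```bash
python3 -m pendant '[{"xyz":[0,0,-20],"turn":0},{"xyz":[0,0,-65],"turn":0},{"xyz":[0,0,-110],"turn":0},{"xyz":[0,0,-155],"turn":0},{"xyz":[30,-5,-190],"turn":0},{"xyz":[60,-8,-215],"turn":0},{"xyz":[105,-15,-220],"turn":0},{"xyz":[150,-21,-220],"turn":0},{"xyz":[195,-27,-220],"turn":0},{"xyz":[235,-33,-220],"turn":0},{"xyz":[240,-37,-220],"turn":0},{"xyz":[240,-37,-220],"turn":0}]'
python3 - <<'E'
from h import *
s=st();print(delta([.5625,.0015,.186]))
d=vision.get_image('wrist');cv2.imwrite('pics/l2.png',d['image'][:,:,::-1])
E
```

```text
clock: 25.85
tool_pos: [0.5674, -0.0033, 0.2511]
orientation: [-3.132, -0.017, 1.572]
ft_force: [0.7, -0.2, -0.9]
grip_width: 0.203
t 25.85 [ 0.5674 -0.0033  0.2511] [-3.132 -0.017  1.572] F [ 0.7 -0.2 -0.9] g 0.203
[ 3.7 -4.2 65.2]
```

View pics/l2.png

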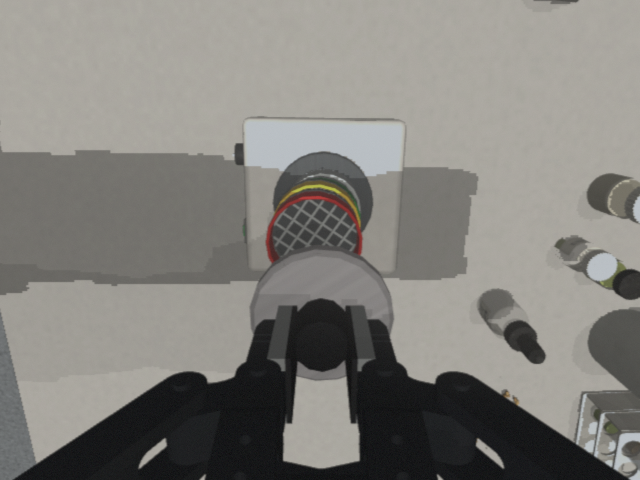

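The lid is held level, centred at about (321,314). The red ring spans x=267–362 behind it. Moving over the column.

```bash
python3 -m pendant '[{"xyz":[4,-4,15],"turn":0},{"xyz":[4,-4.5,45],"turn":0},{"xyz":[4,-4.5,65],"turn":0},{"xyz":[4,-4.5,65],"turn":0},{"xyz":[4,-4.5,65],"turn":0}]'
python3 - <<'E'
from h import *
s=st();d=vision.get_image('scene')
cv2.imwrite('pics/p6.png',cv2.resize(d['image'][170:270,260:380,::-1],None,fx=5,fy=5,interpolation=cv2.INTER_CUBIC))
E
```

```text
clock: 26.4
tool_pos: [0.5629, -0.0004, 0.1862]
orientation: [-3.131, -0.017, 1.567]
ft_force: [-0.2, -0.2, -0.7]
grip_width: 0.202
t 26.4 [ 5.629e-01 -4.000e-04  1.862e-01] [-3.131 -0.017  1.567] F [-0.2 -0.2 -0.7] g 0.202
```

View pics/p6.png

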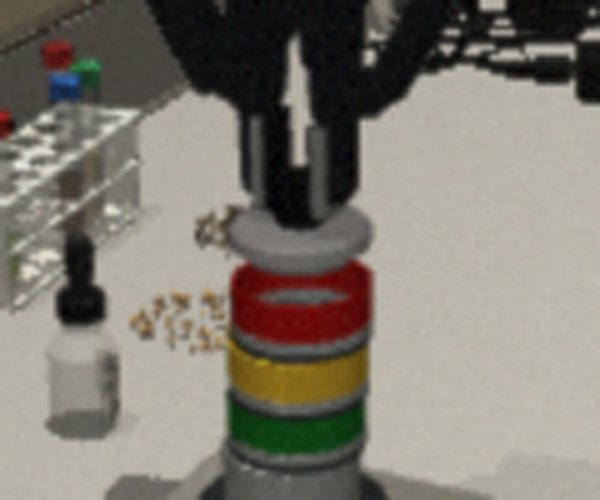

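The lid (230–373) is aligned with the red rim (230–373). Lowering.

```bash
python3 -m pendant '[{"xyz":[1,0,4],"turn":0},{"xyz":[1,0,8],"turn":0},{"xyz":[1,0,12],"turn":0},{"xyz":[1,0,14.5],"turn":0},{"xyz":[1,0,15],"turn":0},{"xyz":[1,0,15],"turn":0}]'
```

```text
clock: 27.05
tool_pos: [0.5627, 0.0022, 0.1713]
orientation: [-3.132, -0.018, 1.569]
ft_force: [-0.5, 0.0, 0.3]
grip_width: 0.202
```

```bash
python3 -m pendant '[{"xyz":[0,0,0.7],"turn":0},{"xyz":[0,0,0.7],"turn":0}]'
python3 -m pendant '[{"xyz":[0,0,0.7],"turn":0},{"xyz":[0,0,0],"turn":0},{"xyz":[0,0,0],"turn":0},{"xyz":[0,0,0],"turn":0},{"xyz":[0,0,0],"turn":0},{"xyz":[0,0,-15],"turn":0},{"xyz":[0,0,-55],"turn":0},{"xyz":[0,0,-85],"turn":0},{"xyz":[40,0,-85],"turn":0},{"xyz":[80,0,-85],"turn":0},{"xyz":[80,0,-85],"turn":0},{"xyz":[80,0,-85],"turn":0}]' 0
python3 - <<'E'
from h import *
s=st();d=vision.get_image('scene')
a=cv2.resize(d['image'][190:310,260:380],None,fx=5,fy=5,interpolation=cv2.INTER_CUBIC)[:600,:400]
w=vision.get_image('wrist')['image'][:,120:520]
cv2.imwrite('pics/p7.png',np.hstack([a,np.pad(w,((0,120),(0,0),(0,0)))])[:,:,::-1])
E
```

```text
clock: 27.25
tool_pos: [0.563, 0.0022, 0.1711]
orientation: [-3.133, -0.018, 1.569]
ft_force: [-1.7, 0.5, 4.9]
grip_width: 0.202
clock: 28.45
tool_pos: [0.5635, 0.0813, 0.2567]
orientation: [-3.132, -0.017, 1.571]
ft_force: [0.2, -0.0, -0.1]
grip_width: 1.0
t 28.45 [0.5635 0.0813 0.2567] [-3.132 -0.017  1.571] F [ 0.2 -0.  -0.1] g 1.0
```

The picture limit is reached, so I check the lid numerically: predicted against observed positions of its knob and disc.

Run:
```python
from h import *
def proj(d,X):
    c=np.array(d['R'])@X+d['t'];return np.round([d['fx']*c[0]/c[2]+d['cx'],d['fy']*c[1]/c[2]+d['cy']],1)
for n in('scene','wrist'):
    d=vision.get_image(n);g=cv2.cvtColor(d['image'],cv2.COLOR_RGB2GRAY)
    p=proj(d,np.array([.5625,.002,.168]));q=proj(d,np.array([.5625,.002,.158]))
    print(n,'pred knob mid',p,'disc top ctr',q)
    m=cv2.inRange(g,0,55)
    for c in cv2.findContours(m,cv2.RETR_EXTERNAL,cv2.CHAIN_APPROX_NONE)[0]:
        b=cv2.boundingRect(c)
        if cv2.contourArea(c)>20 and np.hypot(b[0]+b[2]/2-p[0],b[1]+b[3]/2-p[1])<25: print(' knob bbox',b,'ctr',b[0]+b[2]/2,b[1]+b[3]/2)
    if n=='scene':
        for z in(.158,.150,.144,.126,.102): print('  z',z,'front',proj(d,np.array([.5625-.41*.028,.002+.9*.028,z])))
        u=int(round(p[0]));print([tuple(map(int,d['image'][v,u])) for v in range(200,272,2)])
    for c in('red','yellow','green'):
        mm=mask(d['image'],c);mm[:, :int(p[0])-70]=0;mm[:,int(p[0])+70:]=0
        print(c,cv2.boundingRect(blob(mm)))
```

```text
scene pred knob mid [318.7 216.9] disc top ctr [318.7 221.6]
 knob bbox (306, 228, 28, 11) ctr 320.0 233.5
 knob bbox (314, 211, 11, 13) ctr 319.5 217.5
  z 0.158 front [318.3 227.4]
  z 0.15 front [318.4 231.3]
  z 0.144 front [318.4 234.1]
  z 0.126 front [318.6 242.7]
  z 0.102 front [318.8 253.8]
[(182, 178, 166), (180, 175, 163), (183, 179, 166), (182, 179, 167), (185, 177, 166), (150, 144, 133), (19, 17, 18), (8, 8, 8), (7, 11, 7), (3, 7, 8), (13, 10, 12), (15, 12, 13), (100, 97, 95), (108, 103, 100), (112, 107, 104), (106, 97, 95), (105, 24, 23), (106, 8, 9), (105, 10, 9), (107, 34, 34), (87, 90, 85), (69, 60, 44), (132, 102, 23), (133, 106, 27), (136, 105, 28), (123, 105, 48), (92, 93, 88), (16, 47, 22), (15, 70, 22), (10, 67, 17), (40, 75, 43), (89, 90, 84), (51, 53, 50), (94, 95, 90), (93, 93, 87), (96, 98, 93)]
red (306, 225, 29, 14)
yellow (248, 0, 72, 61)
green (306, 250, 27, 11)
wrist pred knob mid [321.1 378.7] disc top ctr [321.2 369.3]
 knob bbox (306, 358, 32, 45) ctr 322.0 380.5
red (283, 315, 78, 29)
yellow (285, 297, 77, 44)
green (353, 306, 9, 19)
```

The knob lies within 1 px of its fully seated position in the scene view. The lid's disc meets the red rim at row 231, as predicted (231.3). Handing in.

```bash
python3 -c "
from h import *
st();print(r.hand_in())"
```

```text
t 28.65 [0.5635 0.0797 0.2566] [-3.132 -0.017  1.568] F [-0.7 -0.2 -0.9] g 0.999
the job is handed in; nothing more can be done
None
```

The column stands on the shaker pan in the order asked: green, yellow, red, then the lid. I handed the job in at 28.7 s with the gripper open and clear of everything. The spare sieve, timer and dropper bottle were not approached.

**Seating:** Each piece went down to its expected height within about 1 mm, with contact forces of 5–13 N. Pictures after each of the three sieves showed them level and evenly nested.

**Lid check:** This was by numbers only, because my last picture was refused at the 16-picture limit. In the scene view the knob was within 1 px of its seated position, and the disc met the red rim where predicted. The wrist view agreed to about 2 px.

**Disagreements:**
- **Tool tilt:** The tool kept about 1° of tilt after joint 6 ran into its limit early on.
- **Pan position:** The wrist and top cameras differed by 3–4 mm on where the pan stands, so I corrected the sieves from the scene view before lowering them.
- **Sideways drift:** Each sieve sits slightly to one side of the one below (the red about 3–4 mm off the pan by the scene view), within the 2 mm play at each joint.

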